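# Slide the dish carrier round the bend and under the reader

## Task

Draw the dish carrier out from under its dust cover, set it down on the bare loading plate in front of the guide rails' flared mouth, nose towards the mouth, and let go. Then take it again another way, so that it can pass under the bridge, and slide it along between the rails, round the bend without jamming or forcing it against them, until its nose is fully home against the stop under the reader bridge. Keep the carrier level, leave the glassware alone and let go at the end.

Things in the scene. Friction and masses are not known exactly. Their poses are not given: they have to be found in the camera images.
- carrier: Black plastic dish carrier, about 150 g: from above a stadium 70 mm long (x) by 38 wide (y), half-round ends, flanks parallel over the middle 32 mm; body 28 mm high. Origin: centre of the underside; +x to the nose, z up. A glass dish (29 wide, 4 high) sits on top 16 mm towards the nose. An upright tab stands at the tail. It starts on the dust cover's plate, tail and tab under the hood, nose out.
- tab (a point): Middle of the carrier's upright tab, 25 mm behind the carrier's origin and 43 mm above its underside. Axes as the carrier's. The tab is 10 mm thick (y), 20 mm long (x) and reaches from 28 to 58 mm above the underside; pinch it across its thickness from above.
- cover: Fixed white dust cover. Floor plate 110 mm (x) by 70 (y), 6 thick; origin: centre of its underside, on the bench. From x = -52 to -12 mm stands a hood, 60 mm wide inside, with sides, back and roof (underside 68, top 72 mm above the bench), open only to +x. The carrier starts nose to +x, origin about 11 mm to +x of this one; draw it out 40 mm or more along +x before lifting: the roof is over the tab.
- track: Fixed track: grey plate 8 mm thick (its top is the sliding floor), aluminium rails 16 mm high (tops at 24), 6 thick, 46 mm clear between. Origin: bench level, on the channel centreline where the bend begins. Centreline: along +x from the mouth (flare x -52 to -30 mm, then straight) to x 0; left 90 degrees, radius 85 mm (arc centre x 0, y 85) to x 85, y 85; then along +y to the stop (face at y 200).
- rails: The two aluminium guide rails, fixed to the track (same origin and axes as the track). They are rigid: a carrier held crooked or off the centreline wedges between them. The middle of the carrier fits the bend best when it keeps to the centreline with the nose along its tangent; it then has about 2 mm of play either side in the bend, 4 mm in the straights.
- apron (a point): Middle of the bare loading place (no rails from track x -130 to -52 mm, y -40 to 130): on the track floor 8 mm above the bench, in line with the mouth, at track x -85 mm, y 0. Axes as the track's. A carrier with its origin here and its nose to +x lies just clear of the mouth.
- bend_mid (a point): Point on the track floor on the channel's centreline halfway round the bend (track x 60.1, y 24.9 mm). Axes as the track's.
- home (a point): Where the carrier's origin lies when its nose is against the stop: on the track floor at track x 85, y 165 mm; the nose then points along the track's +y. Axes as the track's.
- bridge (a point): Centre of the reader bridge's top: a white block 84 mm across the last leg and 36 mm along it (track y 172 to 208 mm), on two feet beside the rails, underside 46 mm and top 76 mm above the bench. The carrier's body and dish pass under it; the tab and the fingers do not. Axes as the track's.
- beaker: Bystander: open glass beaker 68 mm wide, 85 mm high, origin at the centre of its underside.
- reagent: Bystander: amber bottle 54 mm wide, 115 mm high, origin at the centre of its underside.
- jar: Bystander: clear jar with white lid, 60 mm wide, 60 mm high, origin at the centre of its underside.
Things that resemble listed ones, but are neither listed nor needed, are in the scene too. Of the things that look like the carrier, the middle-sized one is meant.

How it is judged:
On the way, in this order (a step that is already met when the one before it is completed fails the run):
1. the carrier stands on the loading plate before the mouth, nose towards it, let go (z of carrier in the frame of track between 0.004 and 0.013 m and horizontal distance between carrier and apron below 0.035 m and angle between the x axis of carrier and the x axis of track, either way round below 0.5 rad and x of bend_mid in the frame of carrier above 0 m and contact force between carrier and the fingers below 0.3 N and linear speed of carrier below 0.02 m/s), for 0.2 s.
2. the carrier is halfway round the bend, flat on the track floor (z of carrier in the frame of track between 0.004 and 0.013 m and horizontal distance between carrier and bend_mid below 0.02 m), for 0.05 s.
At the end, for the whole second after the job is handed in: The carrier lies flat on the track floor between the rails, at rest and let go, its origin at most 5 mm short of home along the last leg and within 8 mm of home in all, its long axis within 0.15 rad of the last leg (z of carrier in the frame of track between 0.004 and 0.013 m and y of carrier in the frame of track above 0.16 m and horizontal distance between carrier and home below 0.008 m and angle between the x axis of carrier and the y axis of track, either way round below 0.15 rad and angle between carrier's own z axis and vertical below 0.06 rad and contact force between carrier and the fingers below 0.3 N and linear speed of carrier below 0.01 m/s); the robot touches nothing.
It fails at once if the carrier is tipped more than 0.35 rad (angle between carrier's own z axis and vertical above 0.35 rad).
It fails at once if the carrier is forced against the guide rails with more than 40 N (contact force between carrier and rails above 40 N).
It fails at once if a piece of glassware is shifted more than 15 mm or tipped over (distance of any of beaker, reagent, jar from where it was at the start of the episode above 0.015 m or angle between any of beaker, reagent, jar's own z axis and vertical above 0.3 rad).
It also fails if it takes over 61 s, if anything falls off the work surface, if the arm or the gripper's body presses on something with over 40 N, if the wrist force passes 120 N, or if a joint passes its speed limit or range.

## Robot

A 6-joint arm with a two-finger parallel gripper is mounted at the origin on the work surface. World frame = base frame: x ahead of the robot, y to its left, z up, the work surface at z = 0. Lengths are in m, angles in rad, forces in N, time in s.
With the tool pointing down it reaches from about 0.375 to 0.9 m from the base axis. Payload 3.1 kg.
Tool frame: the origin (TCP) lies where the fingers leave the gripper's body, on its centre line; the fingertips stand 70 mm ahead of it and the grasp point (between the pads) lies 51 mm ahead of it (robot.tip_reach is the distance from the TCP to the fingertips, in m); z points along the fingers, y is the line along which they close (so a half turn about z gives the same grasp; the last joint's range is limited). The gripper opens to 87 mm and grips with 3 to 60 N. Pads are 19 mm wide; open, the fingers measure 117 mm over their backs; the gripper's body (75 mm by 190 mm) begins 51 mm behind the grasp point.
Start: joints at [1.081, 0.527, 1.433, -0, 1.181, -0.178], TCP at [0.192, 0.595, 0.292] pointing down, gripper open.
Joint ranges: [-3.08, 3.08], [-0.75, 2.2], [0.22, 2.44], [-1.43, 4.57], [0, 2.65], [-2.85, 2.85]. Speed limits (rad/s): [2.79, 2.79, 3.14, 3.14, 3.14, 3.14].

## Interface

Orientations are given as a unit quaternion [x, y, z, w].
In Python, from rig import robot gives the robot as it stands.
- The arm moves only by the tool carry_out, never from a script. Its argument "rows" is a list that holds one entry, the list of rows, each a list of 6 numbers: the shift along the tool's x, y, z in mm, then the turn, a rotation vector about the tool's x, y, z in units of 8 degrees (1.0 is 8 degrees). A call has 1 to 20 rows; each row is the pose to reach, as a shift and turn from the pose commanded when the call began, along the tool's axes at that moment; what a row does not reach only later rows make up. A row lasts 1/10 s, in which the tool goes at most 50 mm and 8.59 degrees, less where a joint would pass 70% of its speed; a pose out of reach is approached as far as the arm can. A call with a gripper value outside its range is refused whole. "fingers" is the opening, from 0 (shut) to 1 (fully open), set as the call begins (left out, the last holds). The fingers move at their own pace and stop on an object; "grip_force" is the grip in N (left out, the last holds). Time passes only in rows, so rows that repeat a pose let the fingers close. It gives the time, the measured TCP pose, the force and the opening at its end, in the units of the state.
- robot.get_obs(): the state, without advancing time (a new reading comes with each control period).
- robot.camera(name): name is "scene" or "top" or "wrist"; returns a dict with "color" (420x560x3 uint8, red, green, blue), "depth" (420x560 float32, m along the optical axis (not along the pixel's ray), 0 where there is no reading), "K" (3x3 intrinsics, pixels), "D" ([k1, k2, p1, p2, k3] as OpenCV has them; the pictures are not rectified), "camera_from_world" (4x4, takes a point from world to camera coordinates). Camera axes: x right, y down, z forward; pixel columns grow to the right and rows downward; lengths in m; the calibration is good to about 2 mm. A picture is of the moment at which its call begins.
- robot.hand_in(): hands the job in, once; it reports no verdict.
The state is a dict: "time": time; "q": joint angles; "joint_velocities": joint speeds; "joint_torque": joint torques, N m; "position": TCP position; "tool_rot": TCP orientation; "ft_force": force on the tool from outside, world axes, zero at the start; "moment": the same for the moment, N m; "grip_width": finger opening in m.
Only numpy, scipy, OpenCV 4.12 (cv2) and the standard library are available. Lean on these libraries where they do the work, as an engineer would, in place of code of your own. Each camera call takes 0.05 s, during which the arm holds its last target. There are 200 camera calls.

## Working session

There is one attempt and no reset: what is moved stays moved. The work goes in short steps, Python scripts to look and compute and a tool call to move; the robot and the scene stay as the last step left them, time stands still between calls to the robot, and variables do not carry over. Pictures are saved under pics/ and viewed, on a budget of 10 in all, crops included, one or two more only if the job needs it, and the job is handed in when it is done.

Besides the shell and the picture viewer there is one more tool, called after "Emit:" as name([rows], argument=value, ...), one row to a line, values as JSON. carry_out: Moves the arm, as the interface text tells. Its arguments: {"type":"object","properties":{"rows":{"type":"array"},"fingers":{"type":"number"},"grip_force":{"type":"number"}},"required":["rows"]}

```bash
ls; mkdir -p pics
python3 - <<'E'
from rig import robot
import cv2, numpy as np
o=robot.get_obs(); print({k:np.round(v,3) for k,v in o.items()})
for n in("scene","top"):
    c=robot.camera(n); np.savez(f"pics/{n}0.npz",**c)
    cv2.imwrite(f"pics/{n}0.png",cv2.resize(c["color"][...,::-1],(800,600)))
    print(n,np.round(c["K"],1).tolist(),np.round(c["D"],3),np.round(c["camera_from_world"],3).tolist())
E
```

```text
pics
{'time': np.float64(0.0), 'q': array([ 1.081,  0.528,  1.434, -0.   ,  1.181, -0.178]), 'joint_velocities': array([ 0.001, -0.   , -0.002, -0.001, -0.   ,  0.   ]), 'joint_torque': array([  0.   , -44.003, -17.659,   0.063,   0.058,  -0.   ]), 'position': array([0.191, 0.594, 0.291]), 'tool_rot': array([ 0.155,  0.988, -0.001, -0.   ]), 'ft_force': array([ 0.335, -0.06 , -0.136]), 'moment': array([-0.001,  0.043,  0.013]), 'grip_width': np.float64(0.087)}
scene [[453.2, 0.0, 276.1], [0.0, 453.2, 210.5], [0.0, 0.0, 1.0]] [-0.092  0.     0.     0.     0.   ] [[-0.045, 0.999, 0.005, 0.01], [0.82, 0.04, -0.571, -0.364], [-0.57, -0.021, -0.821, 1.463], [0.0, 0.0, 0.0, 1.0]]
top [[399.9, 0.0, 291.3], [0.0, 399.9, 207.4], [0.0, 0.0, 1.0]] [0.009 0.    0.    0.    0.   ] [[-0.021, -1.0, -0.017, 0.015], [-0.992, 0.023, -0.122, 0.518], [0.122, 0.014, -0.992, 0.917], [0.0, 0.0, 0.0, 1.0]]
```

View pics/top0.png

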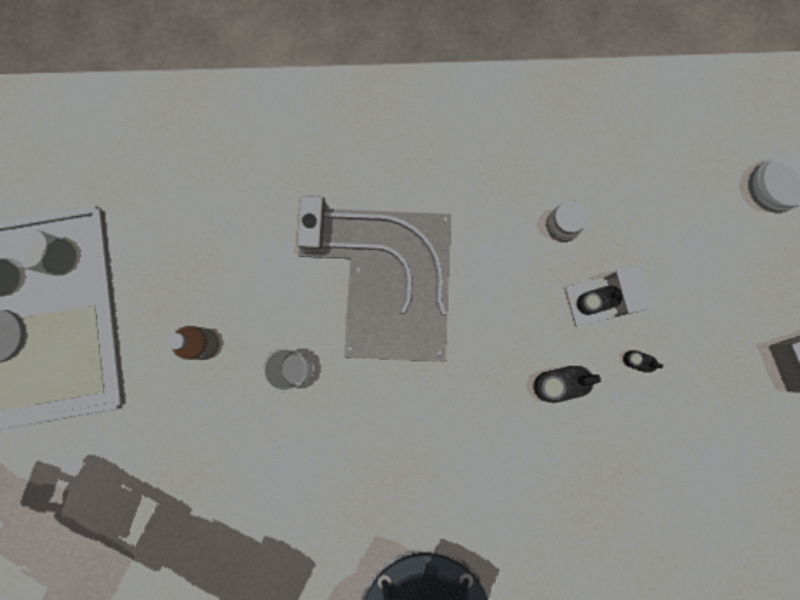

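View pics/scene0.png

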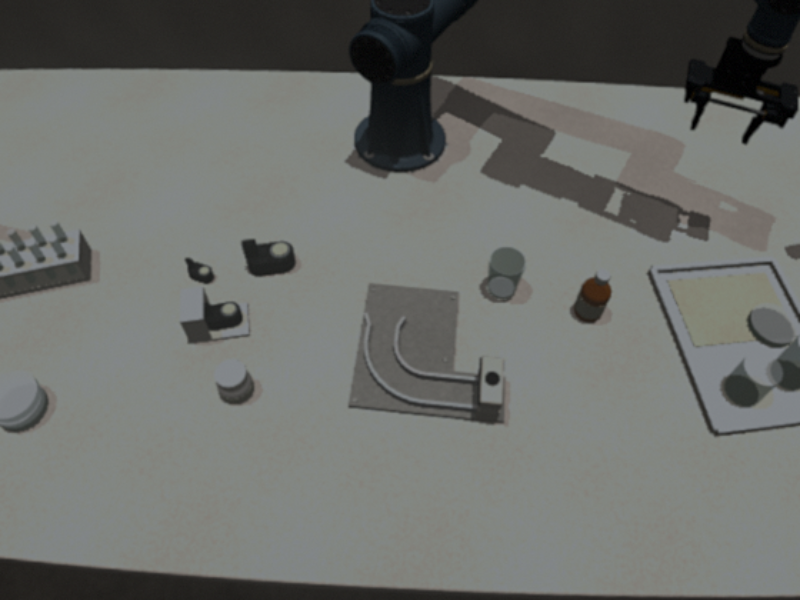

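Both views show three carrier look-alikes, given here as top-view pixels. The large one is at (565,383), the small one at (640,360), and the middle-sized one at (600,300), on the white plate with its tail under the hood. The one under the hood fits. The track mouth is at about (425,312), opening towards the robot. The bridge is at (310,222), the beaker at (293,369), the bottle at (190,343) and the jar at (567,220).

```bash
cat > h.py <<'E'
import numpy as np, cv2
def load(n): return dict(np.load(n))
def rays(c,px):
    p=cv2.undistortPoints(np.array(px,float).reshape(-1,1,2),c["K"],c["D"]).reshape(-1,2)
    T=c["camera_from_world"]; R=T[:3,:3]; o=-R.T@T[:3,3]
    return o,np.c_[p,np.ones(len(p))]@R
def plane(c,px,z):
    o,d=rays(c,px); return o+d*((z-o[2])/d[:,2])[:,None]
def tri(c1,p1,c2,p2):
    o1,d1=rays(c1,[p1]);o2,d2=rays(c2,[p2])
    d1,d2=d1[0],d2[0]; s=np.linalg.lstsq(np.c_[d1,-d2],o2-o1,rcond=None)[0]
    a,b=o1+s[0]*d1,o2+s[1]*d2; return (a+b)/2,np.linalg.norm(a-b)
def proj(c,P):
    T=c["camera_from_world"]; return cv2.projectPoints(np.array(P,float).reshape(-1,1,3),cv2.Rodrigues(T[:3,:3])[0],T[:3,3],c["K"],c["D"])[0].reshape(-1,2)
E
python3 - <<'E'
from h import *
t,s=load("pics/top0.npz"),load("pics/scene0.npz"); k=.7
np.set_printoptions(precision=4,suppress=True)
for n,a,b in(("bridgehole",(309,220),(492,379)),("dish mid",(593,300),(229,310)),("dish big",(553,386),(279,249)),("jar lid",(570,216),(231,372)),("plate lowright",(446,361),(369,284)),("plate lowleft",(346,357),(459,292)),("bottle cap",(177,342),(602,275))):
    print(n,*tri(t,np.array(a)*k,s,np.array(b)*k))
P=plane(t,np.array([(451,213),(446,361),(346,357)])*k,.008);print("plate",P)
print("mouth",plane(t,np.array([(405,312),(444,313)])*k,.024))
print("cover plate",plane(t,np.array([(567,288),(575,326)])*k,.006))
print("hood top",plane(t,np.array([(617,269),(640,265),(646,302),(623,312)])*k,.072))
# crop
c=t["color"][170:300,360:480,::-1]; cv2.imwrite("pics/crop1.png",cv2.resize(c,None,fx=5,fy=4.6,interpolation=2))
from rig import robot
w=robot.camera("wrist");R=np.array(w["camera_from_world"]);o=-R[:3,:3].T@R[:3,3];print("wristcam",o,R[:3,:3].tolist(),w["K"].tolist())
E
```

```text
bridgehole [0.6408 0.1735 0.0755] 0.0010429615536106324
dish mid [ 0.5044 -0.2851  0.0382] 0.0023871381618417718
dish big [ 0.367  -0.2126  0.0459] 0.00032167374426637815
jar lid [ 0.6405 -0.2503  0.0604] 0.0005430643234648412
plate lowright [ 0.4105 -0.0423  0.0044] 0.004022032714961249
plate lowleft [0.4208 0.1272 0.0038] 0.005540393527591522
bottle cap [0.4471 0.3682 0.1079] 0.0020602972666324965
plate [[ 0.6649 -0.0598  0.008 ]
 [ 0.4105 -0.0442  0.008 ]
 [ 0.4208  0.1239  0.008 ]]
mouth [[ 0.4931  0.0225  0.024 ]
 [ 0.4899 -0.0425  0.024 ]]
cover plate [[ 0.5296 -0.2532  0.006 ]
 [ 0.4646 -0.2632  0.006 ]]
hood top [[ 0.5494 -0.3171  0.072 ]
 [ 0.555  -0.3537  0.072 ]
 [ 0.4957 -0.3591  0.072 ]
 [ 0.4807 -0.3221  0.072 ]]
wristcam [0.1225 0.6165 0.3831] [[0.3074456203835674, 0.9515652631523621, -0.0008605049332359085], [0.9173213867713558, -0.29614095081044006, 0.26612405119599036], [0.25297957205837956, -0.08260803359761908, -0.9639384051412698]] [[347.78452746214475, 0.0, 284.0600539072004], [0.0, 347.78452746214475, 215.7104158111156], [0.0, 0.0, 1.0]]
```

View pics/crop1.png

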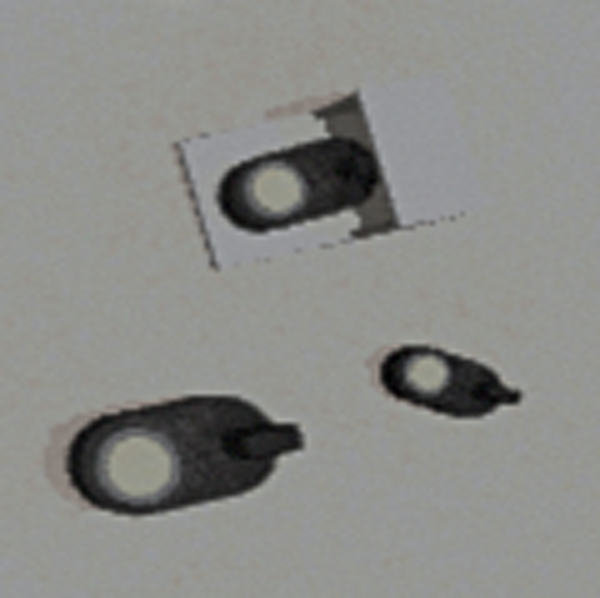

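The crop shows the middle-sized carrier at about (300,185), on the cover plate with its tail at the hood. The other two stand free and are clearly larger and smaller. Next I move over the track for a closer look with the wrist camera.

Emit:
carry_out([
  [[-457,-415,0,0,0,8.15],[-457,-415,0,0,0,8.15],[-457,-415,0,0,0,8.15],[-457,-415,0,0,0,8.15],[-457,-415,0,0,0,8.15],[-457,-415,0,0,0,8.15],[-457,-415,0,0,0,8.15],[-457,-415,0,0,0,8.15],[-457,-415,0,0,0,8.15],[-457,-415,0,0,0,8.15],[-457,-415,0,0,0,8.15],[-457,-415,0,0,0,8.15],[-457,-415,0,0,0,8.15],[-457,-415,0,0,0,8.15],[-457,-415,0,0,0,8.15],[-457,-415,0,0,0,8.15]],
])

```text
time: 1.75
position: [0.4981, 0.0611, 0.292]
tool_rot: [0.662, 0.749, -0.0, -0.001]
ft_force: [-0.2, -0.4, -0.6]
grip_width: 0.0873
```

Run:
```python
from rig import robot
from h import *
c=robot.camera("wrist"); np.savez("pics/w1.npz",**c); print(robot.get_obs()["position"])
cv2.imwrite("pics/w1.png",cv2.resize(c["color"][...,::-1],(800,600),interpolation=2))
```

```text
[0.49817609 0.06115685 0.29210605]
```

View pics/w1.png

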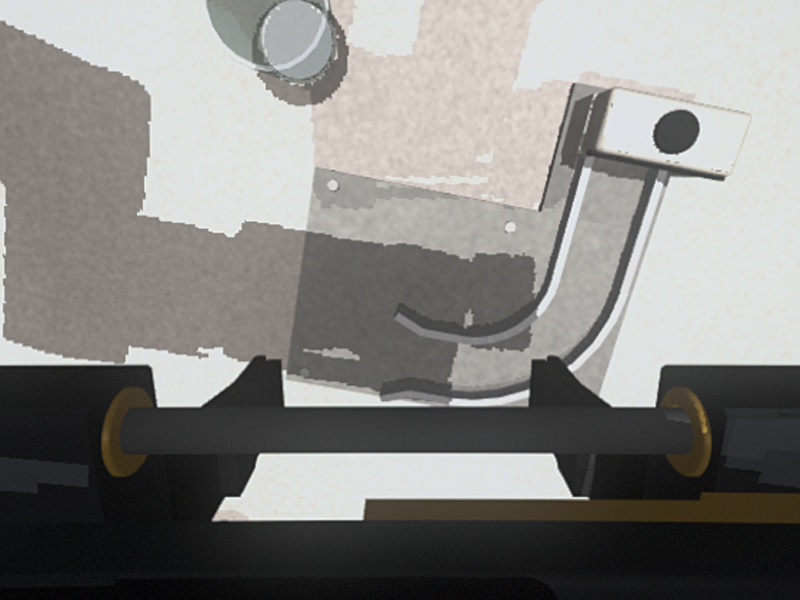

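The wrist view shows the track. The plate corners are at (315,168), (287,375) and the notch (541,210). The bridge top has its hole at (676,132), and the rail ends are at (398,313) and (383,397).

Run:
```python
from h import *
np.set_printoptions(precision=4,suppress=True)
w,t,s=[load(f"pics/{n}.npz") for n in("w1","top0","scene0")]
k=.7; P=lambda p,z:plane(w,np.array(p)*k,z)
a=P([(315,168),(287,375),(541,210)],.008);print("plate",a)
b=P([(613,87),(751,113),(724,179),(590,152),(676,132)],.076);print("bridge",b)
print("hole tri",tri(w,np.array((676,132))*k,t,np.array((309,220))*k))
print("rail ends",P([(398,313),(383,397)],.024))
# similarity fit (rigid) track->world
L=np.array([(-130,130),(-130,-40),(43,172),(127,172),(127,208),(43,208),(85,190)])/1e3
W=np.r_[a[:2],b[[3,2,1,0,4]]][:,:2]
def fit(L,W):
    lc,wc=L.mean(0),W.mean(0);H=(L-lc).T@(W-wc);y=np.arctan2(H[0,1]-H[1,0],H[0,0]+H[1,1])
    R=np.array([[np.cos(y),-np.sin(y)],[np.sin(y),np.cos(y)]]);return y,wc-R@lc,(L@R.T+wc-R@lc-W)*1e3
y,o,r=fit(L,W);print(np.degrees(y),o);print(r)
```

```text
plate [[ 0.4235  0.1272  0.008 ]
 [ 0.4128 -0.0371  0.008 ]
 [ 0.5921  0.1177  0.008 ]]
bridge [[0.6004 0.1926 0.076 ]
 [0.6813 0.1879 0.076 ]
 [0.6771 0.1508 0.076 ]
 [0.5955 0.1567 0.076 ]
 [0.6421 0.1732 0.076 ]]
hole tri (array([0.6394, 0.1722, 0.0811]), np.float64(0.0007263508260350677))
rail ends [[ 0.4959  0.0304  0.024 ]
 [ 0.4922 -0.0394  0.024 ]]
-4.06325823211304 [ 0.5421 -0.0106]
[[-1.8925  1.0158]
 [-3.2299 -4.1836]
 [ 1.6794  1.1582]
 [ 3.8239  1.1292]
 [ 2.1803 -0.0168]
 [-0.7481  1.2388]
 [-1.8132 -0.3417]]
```

Emit:
carry_out([
  [[-439,-43,40,0,0,0],[-439,-43,40,0,0,0],[-439,-43,40,0,0,0],[-439,-43,40,0,0,0],[-439,-43,40,0,0,0],[-439,-43,40,0,0,0],[-439,-43,40,0,0,0],[-439,-43,40,0,0,0],[-439,-43,40,0,0,0],[-439,-43,40,0,0,0],[-439,-43,40,0,0,0],[-439,-43,40,0,0,0]],
])

```text
time: 3.0
position: [0.5098, -0.3789, 0.2521]
tool_rot: [0.662, 0.749, 0.0, -0.001]
ft_force: [0.6, 0.6, -1.5]
grip_width: 0.0871
```

Run:
```python
from rig import robot
from h import *
c=robot.camera("wrist"); np.savez("pics/w2.npz",**c); print(robot.get_obs()["position"],robot.get_obs()["time"])
cv2.imwrite("pics/w2.png",cv2.resize(c["color"][...,::-1],(800,600),interpolation=2))
```

```text
[ 0.50993938 -0.37883723  0.25231345] 3.05
```

View pics/w2.png

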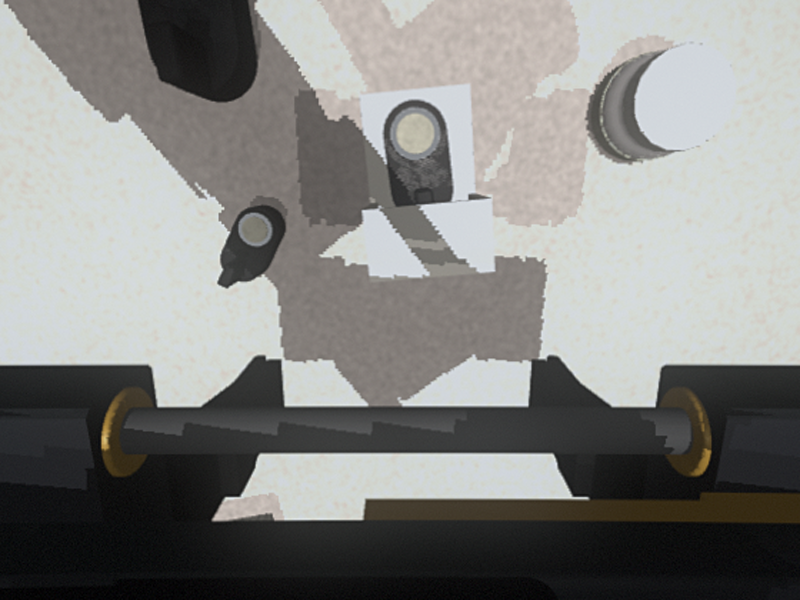

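In the wrist view the dish is centred at (415,133), and the body flanks run at columns 387 and 450 over rows 140–195. The plate's front corners are at (361,94) and (470,84), and the hood's front edge is at row ~200.

Run:
```python
from h import *
np.set_printoptions(precision=4,suppress=True)
w,t=load("pics/w2.npz"),load("pics/top0.npz"); k=.7
g=cv2.cvtColor(w["color"],cv2.COLOR_RGB2GRAY)
hsv=cv2.cvtColor(w["color"],cv2.COLOR_RGB2HSV)
# dish disc: yellowish
roi=np.zeros_like(g);roi[60:145,260:325]=255
m=((g>150)&(hsv[...,1]>30)).astype(np.uint8)*roi
n,l,st,ce=cv2.connectedComponentsWithStats(m);i=1+st[1:,4].argmax();print(st[i],ce[i]/k)
dish=ce[i];D=plane(w,[dish],.038)[0];print("dish plane",D,"tri",tri(w,dish,t,np.array((593,300))*k))
ed=[]
for v in range(100,138,3):
    u=int(dish[0]); r=g[v].astype(int)
    # body dark <80
    d=np.where(r[255:330]<110)[0]+255; ed.append((v,d.min(),d.max()+1))
print(ed)
e=np.array(ed,float);A=plane(w,np.c_[e[:,1],e[:,0]],.034);B=plane(w,np.c_[e[:,2],e[:,0]],.034)
M=(A+B)/2; print(np.c_[M[:,:2],np.linalg.norm(A-B,axis=1)])
C=plane(w,np.array([(361,94),(470,84)])*k,.006);d=C[1]-C[0];print(C,np.linalg.norm(d),"yaw",np.degrees(np.arctan2(d[0],-d[1])))
H=plane(w,np.array([(367,211),(494,197)])*k,.072);d=H[1]-H[0];print(H,np.linalg.norm(d),np.degrees(np.arctan2(d[0],-d[1])))
```

```text
Traceback (most recent call last):
ValueError: attempt to get argmax of an empty sequence
```

```bash
cat > m2.py <<'E'
from h import *
np.set_printoptions(precision=4,suppress=True)
w,t=load("pics/w2.npz"),load("pics/top0.npz"); k=.7
g=cv2.cvtColor(w["color"],cv2.COLOR_RGB2GRAY)
print(w["color"][93,290],w["color"][70,262],w["color"][118,290],g[120,262:325])
roi=np.zeros_like(g);roi[60:145,260:325]=1
a=w["color"].astype(int)
m=((a[...,0]-a[...,2]>15)&(g>100)).astype(np.uint8)*roi
n,l,st,ce=cv2.connectedComponentsWithStats(m);i=1+st[1:,4].argmax();print(st[i],ce[i]/k)
dish=ce[i];D=plane(w,[dish],.038)[0];print("dish plane",D,"tri",tri(w,dish,t,np.array((593,300))*k))
ed=[]
for v in range(100,138,3):
    d=np.where(g[v,272:318]<90)[0]+272; ed.append((v,d.min(),d.max()+1))
print(ed)
e=np.array(ed,float);A=plane(w,np.c_[e[:,1],e[:,0]],.034);B=plane(w,np.c_[e[:,2],e[:,0]],.034)
M=(A+B)/2; print(np.c_[M[:,:2],np.linalg.norm(A-B,axis=1)])
C=plane(w,np.array([(361,94),(470,84)])*k,.006);d=C[1]-C[0];print(C,np.linalg.norm(d),"yaw",np.degrees(np.arctan2(d[0],-d[1])))
H=plane(w,np.array([(367,211),(494,197)])*k,.072);d=H[1]-H[0];print(H,np.linalg.norm(d),np.degrees(np.arctan2(d[0],-d[1])))
E
python3 m2.py
```

```text
[189 186 170] [209 215 220] [100  99  98] [110 111 111 111 111 111 110 113 115  91  52  47  49  51  64  84  89  83
  87  88  94 100  98  89  86  81  75  72  75  82  92  98  95  88  91  87
  85  80  82  81  83  91  91  90  95  99 104 100  99  98  87  78  74 107
 176 219 217 215 214 214 215 215 215]
[278  80  25  27 546] [414.4767 132.8545]
dish plane [ 0.5035 -0.2848  0.038 ] tri (array([ 0.5037, -0.2851,  0.0427]), np.float64(0.0005366857884474789))
[(100, np.int64(272), np.int64(313)), (103, np.int64(274), np.int64(314)), (106, np.int64(272), np.int64(314)), (109, np.int64(272), np.int64(314)), (112, np.int64(272), np.int64(314)), (115, np.int64(272), np.int64(315)), (118, np.int64(272), np.int64(315)), (121, np.int64(272), np.int64(316)), (124, np.int64(272), np.int64(316)), (127, np.int64(273), np.int64(316)), (130, np.int64(273), np.int64(316)), (133, np.int64(274), np.int64(317)), (136, np.int64(274), np.int64(316))]
[[ 0.5062 -0.2898  0.0346]
 [ 0.5078 -0.292   0.0339]
 [ 0.5073 -0.2945  0.0356]
 [ 0.5076 -0.2969  0.0357]
 [ 0.5079 -0.2993  0.0358]
 [ 0.5086 -0.3017  0.0367]
 [ 0.509  -0.3042  0.0368]
 [ 0.5097 -0.3066  0.0378]
 [ 0.51   -0.309   0.0378]
 [ 0.5108 -0.3114  0.0371]
 [ 0.5111 -0.3139  0.0372]
 [ 0.5123 -0.3163  0.0372]
 [ 0.5122 -0.3189  0.0365]]
[[ 0.4675 -0.2639  0.006 ]
 [ 0.5346 -0.2498  0.006 ]] 0.06848304884231234 yaw 101.80103168317775
[[ 0.4829 -0.3297  0.072 ]
 [ 0.5495 -0.3142  0.072 ]] 0.06833884652752835 103.14594020162092
```

Emit:
carry_out([
  [[45,4,20,0,0,-0.3],[86,7,40,0,0,-0.65],[86,7,80,0,0,-0.65],[86,7,120,0,0,-0.65],[86,7,145,0,0,-0.65],[86,7,160,0,0,-0.65],[86,7,168,0,0,-0.65],[86,7,173,0,0,-0.65],[86,7,173,0,0,-0.65],[86,7,173,0,0,-0.65]],
], fingers=0.7, grip_force=10)

```text
time: 4.05
position: [0.5068, -0.2956, 0.0803]
tool_rot: [0.628, 0.778, -0.0, 0.001]
ft_force: [-0.1, -0.1, 0.3]
grip_width: 0.0615
```

Emit:
carry_out([
  [[0,0,0,0,0,0],[0,0,0,0,0,0],[0,0,0,0,0,0],[0,0,0,0,0,0],[0,0,0,0,0,0],[0,0,0,0,0,0]],
], fingers=0, grip_force=10)

```text
time: 4.65
position: [0.5063, -0.2952, 0.0796]
tool_rot: [0.628, 0.778, -0.0, 0.0]
ft_force: [-1.0, -0.4, 3.8]
grip_width: 0.0383
```

Emit:
carry_out([
  [[5,0,-0.5,0,0,0],[15,0,-1,0,0,0],[27,0,-1,0,0,0],[39,0,-1,0,0,0],[51,0,-1,0,0,0],[60,0,-1,0,0,0],[64,0,-3,0,0,0],[65,0,-20,0,0,0],[65,0,-45,0,0,0],[65,0,-65,0,0,0],[65,0,-70,0,0,0],[65,0,-70,0,0,0]],
])

```text
time: 5.85
position: [0.493, -0.2318, 0.15]
tool_rot: [0.628, 0.778, 0.0, 0.001]
ft_force: [0.2, -0.6, -1.5]
grip_width: 0.0382
```

Emit:
carry_out([
  [[10,1,0,0,0,1],[30,3,0,0,0,2],[50,5,0,0,0,3],[70,7,0,0,0,4],[90,8,0,0,0,5],[110,10,0,0,0,6],[130,12,0,0,0,7],[150,14,0,0,0,8],[170,16,0,0,0,9],[190,18,0,0,0,10],[210,19,0,0,0,11],[220,20,0,0,0,12],[228,20,0,0,0,13],[228,20,0,0,0,13.27],[228,20,25,0,0,13.27],[228,20,45,0,0,13.27],[228,20,58,0,0,13.27],[228,20,64,0,0,13.27],[228,20,66,0,0,13.27],[228,20,66,0,0,13.27]],
])

```text
time: 7.85
position: [0.4641, -0.0044, 0.0829]
tool_rot: [0.999, -0.035, -0.0, -0.0]
ft_force: [0.2, 0.6, -1.0]
grip_width: 0.0385
```

Run:
```python
from rig import robot
from h import *
c=robot.camera("top"); np.savez("pics/t3.npz",**c)
s=robot.camera("scene"); np.savez("pics/s3.npz",**s)
a=cv2.resize(c["color"][120:280,190:350,::-1],(400,400),interpolation=2);b=cv2.resize(s["color"][170:330,220:380,::-1],(400,400),interpolation=2)
cv2.imwrite("pics/ts3.png",np.hstack([a,b]))
print(robot.get_obs()["ft_force"])
```

```text
[-0.50867028  0.25931835 -1.64745696]
```

View pics/ts3.png

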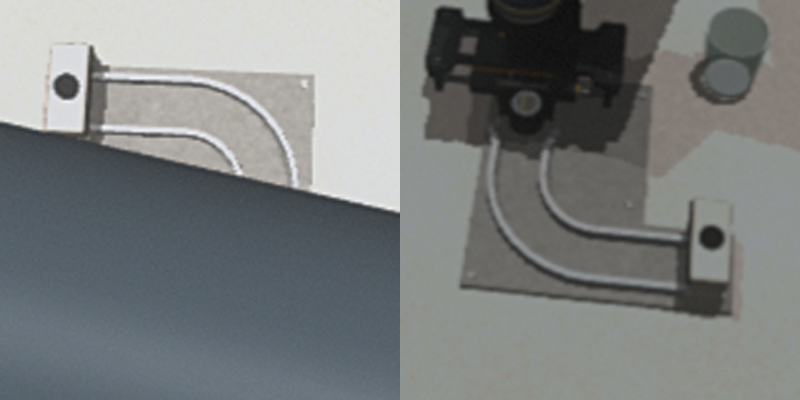

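Left is the top view, where the arm hides the apron. On the right, the scene view shows the carrier's nose and dish at about (525,105), in line with the mouth. I'll lower the last bit and let go.

Emit:
carry_out([
  [[0,0,0.5,0,0,0],[0,0,1,0,0,0],[0,0,1.3,0,0,0],[0,0,1.3,0,0,0]],
])

```text
time: 8.35
position: [0.4643, -0.0045, 0.0821]
tool_rot: [0.999, -0.035, 0.0, 0.0]
ft_force: [-1.0, -0.8, -2.2]
grip_width: 0.0384
```

Emit:
carry_out([
  [[0,0,0,0,0,0],[0,0,0,0,0,0],[0,0,0,0,0,0],[0,0,0,0,0,0],[0,0,0,0,0,0],[0,0,0,0,0,0]],
], fingers=0.75)

```text
time: 8.95
position: [0.4642, -0.0044, 0.0819]
tool_rot: [0.999, -0.035, 0.0, 0.0]
ft_force: [1.1, 0.2, -0.4]
grip_width: 0.0648
```

Emit:
carry_out([
  [[0,0,-15,0,0,0],[0,0,-50,0,0,0],[0,0,-95,0,0,0],[-25,0,-140,0,0,0],[-55,0,-180,0,0,0],[-64,0,-208,0,0,0],[-64,0,-208,0,0,0],[-64,0,-208,0,0,0]],
])

```text
time: 9.75
position: [0.4005, 0.0, 0.2904]
tool_rot: [0.999, -0.035, 0.001, 0.0]
ft_force: [-0.4, -0.4, 0.9]
grip_width: 0.0652
```

Run:
```python
from rig import robot
from h import *
c=robot.camera("wrist"); np.savez("pics/w4.npz",**c); o=robot.get_obs(); print(o["position"],o["time"])
cv2.imwrite("pics/w4.png",cv2.resize(c["color"][...,::-1],(800,600),interpolation=2))
```

```text
[4.00380779e-01 5.21700606e-05 2.89576272e-01] 9.8
```

View pics/w4.png

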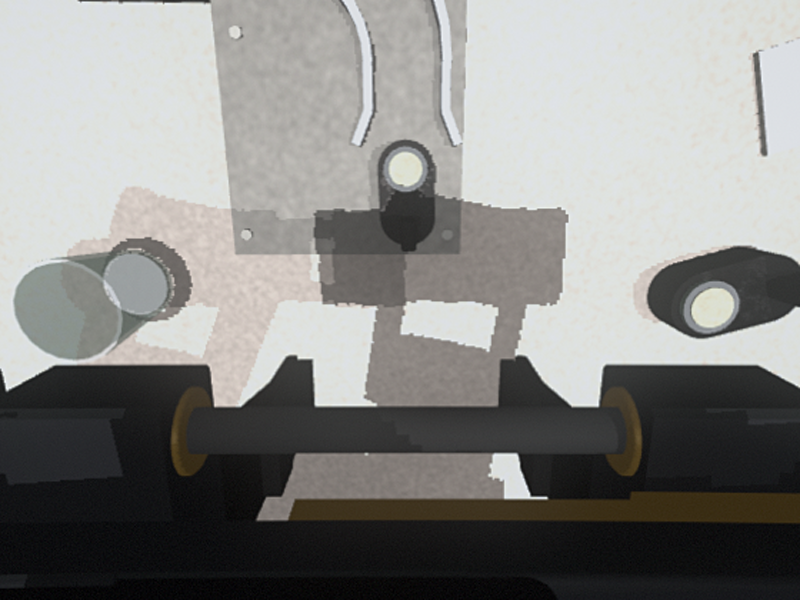

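The carrier stands on the apron: dish at (405,170), tab near (408,228), nose just short of the mouth. The rail ends are at (357,145) and (457,145). I'll fit the rails and the carrier from this view, and the far leg from w1.

```bash
cat > m4.py <<'E'
from h import *
np.set_printoptions(precision=4,suppress=True)
w,w1=load("pics/w4.npz"),load("pics/w1.npz")
g=cv2.cvtColor(w["color"],cv2.COLOR_RGB2GRAY)
def runs(row,lo,hi,th):
    m=(row[lo:hi]>th).astype(int);d=np.diff(np.r_[0,m,0]);return [(a+lo,b+lo) for a,b in zip(np.where(d==1)[0],np.where(d==-1)[0])]
o=np.array([.543,-.0105]);y=np.radians(-4);R=lambda y:np.array([[np.cos(y),-np.sin(y)],[np.sin(y),np.cos(y)]])
tr=lambda P:(P[:,:2]-o)@R(y)*1e3
for v in range(20,104,6):
    r=[(a,b) for a,b in runs(g[v].astype(int),225,322,195) if b-a>3]
    if len(r)>=2:
        c=[(a+b)/2-.5 for a,b in r[:2]];P=tr(plane(w,[(c[0],v),(c[1],v)],.024));print(v,r[:2],P.round(1).tolist(),"mid y",P[:,1].mean().round(2),"gap",P[0,1]-P[1,1])
a=w["color"].astype(int)
roi=np.zeros_like(g);roi[95:180,255:315]=1
m=((a[...,0]-a[...,2]>12)&(g>150)).astype(np.uint8)*roi
n,l,st,ce=cv2.connectedComponentsWithStats(m);i=1+st[1:,4].argmax();print("dish",st[i],ce[i],plane(w,[ce[i]],.040),tr(plane(w,[ce[i]],.040)))
ed=[]
for v in range(112,170,4):
    d=np.where(g[v,255:315]<70)[0]+255; 
    if len(d): ed.append((v,d.min(),d.max()+1))
e=np.array(ed,float);A=tr(plane(w,np.c_[e[:,1]-.5,e[:,0]],.036));B=tr(plane(w,np.c_[e[:,2]-.5,e[:,0]],.036))
print(np.c_[e,(A+B)/2,(A-B)[:,1]])
g1=cv2.cvtColor(w1["color"],cv2.COLOR_RGB2GRAY)
print("far leg")
for v in range(122,200,8):
    r=[(p,q) for p,q in runs(g1[v].astype(int),380,480,195) if q-p>2]
    P=tr(plane(w1,[((p+q)/2-.5,v) for p,q in r],.024)) if r else []
    print(v,r,np.round(P,1).tolist())
cv2.imwrite("pics/crop5.png",np.hstack([cv2.resize(w1["color"][55:215,370:530,::-1],(400,400),interpolation=2),cv2.resize(w["color"][0:180,220:400,::-1],(400,400),interpolation=2)]))
E
python3 m4.py
```

```text
20 [(np.int64(250), np.int64(256)), (np.int64(309), np.int64(315))] [[18.7, 29.3], [18.6, -25.0]] mid y 2.17 gap 54.250396917922124
26 [(np.int64(252), np.int64(258)), (np.int64(309), np.int64(316))] [[13.8, 27.6], [13.7, -25.5]] mid y 1.03 gap 53.107777124592744
32 [(np.int64(253), np.int64(259)), (np.int64(310), np.int64(316))] [[8.8, 26.8], [8.8, -26.1]] mid y 0.34 gap 52.88170609754606
38 [(np.int64(254), np.int64(260)), (np.int64(310), np.int64(316))] [[3.8, 26.0], [3.8, -26.2]] mid y -0.12 gap 52.18713775033881
44 [(np.int64(254), np.int64(260)), (np.int64(310), np.int64(316))] [[-1.2, 26.1], [-1.3, -26.3]] mid y -0.11 gap 52.42156733172531
50 [(np.int64(254), np.int64(260)), (np.int64(310), np.int64(315))] [[-6.3, 26.2], [-6.4, -26.0]] mid y 0.13 gap 52.18746495990415
56 [(np.int64(254), np.int64(260)), (np.int64(310), np.int64(315))] [[-11.5, 26.3], [-11.5, -26.1]] mid y 0.13 gap 52.422709038257906
62 [(np.int64(254), np.int64(260)), (np.int64(309), np.int64(315))] [[-16.7, 26.5], [-16.7, -25.7]] mid y 0.37 gap 52.185167261069886
68 [(np.int64(254), np.int64(260)), (np.int64(
[... 2166 characters left out ...]
int64(448), np.int64(454)), (np.int64(456), np.int64(480))] [[59.5, 120.8], [111.4, 130.7], [128.3, 133.9]]
170 [(np.int64(393), np.int64(399)), (np.int64(445), np.int64(451)), (np.int64(454), np.int64(480))] [[58.8, 112.3], [111.0, 122.3], [130.0, 125.9]]
178 [(np.int64(391), np.int64(397)), (np.int64(443), np.int64(449)), (np.int64(451), np.int64(480))] [[59.0, 103.9], [111.6, 114.0], [131.2, 117.8]]
186 [(np.int64(389), np.int64(395)), (np.int64(440), np.int64(446)), (np.int64(448), np.int64(480))] [[59.3, 95.4], [111.2, 105.4], [132.4, 109.5]]
194 [(np.int64(387), np.int64(393)), (np.int64(437), np.int64(443)), (np.int64(446), np.int64(480))] [[59.5, 86.8], [110.7, 96.7], [134.2, 101.2]]
```

View pics/crop5.png

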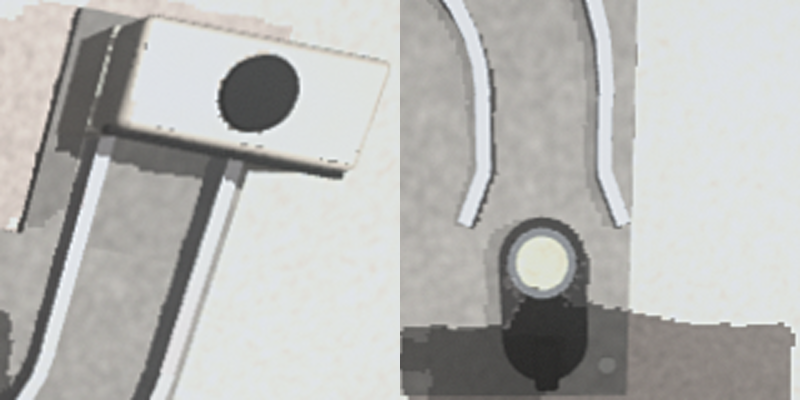

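The fit is tight. With the track origin at (0.543, -0.0105) and yaw -4.0°, the mouth leg centres at y≈0.1 mm and the far leg at x≈85.1 mm, both against nominal. The carrier sits on the centreline. One check is left: its position along x.

Run:
```python
from h import *
np.set_printoptions(precision=4,suppress=True)
w=load("pics/w4.npz");g=cv2.cvtColor(w["color"],cv2.COLOR_RGB2GRAY)
o=np.array([.543,-.0105]);y=np.radians(-4);R=np.array([[np.cos(y),-np.sin(y)],[np.sin(y),np.cos(y)]])
tr=lambda P:(P[:,:2]-o)@R*1e3
m=np.zeros_like(g);m[100:140,268:302]=(g[100:140,268:302]>100)
n,l,st,ce=cv2.connectedComponentsWithStats(m)
i=l[118,284];print(st[i],ce[i],tr(plane(w,[ce[i]],.040)))
print(g[90:106,284],g[155:185,285])
col=g[:,284].astype(int)
print("nose rows->x",[(v,tr(plane(w,[(284,v)],.036))[0].round(1)) for v in (97,98,99,100)])
print("tail",[(v,tr(plane(w,[(276,v)],.036))[0].round(1)) for v in (164,168,170,172)])
```

```text
[268 102  32  32 813] [283.1279 118.075 ] [[-67.7731   1.2566]]
[181 182 183 180 179 178 176 157  86  81  82  85 109 152 147 149] [ 43  45  46  45  45  44  47  45  45  45  44  45  43  44  44  42  42  46
  44  41  44  78  86 121 128 127 130 130 131 129]
nose rows->x [(97, array([-48.7,   0.4])), (98, array([-49.6,   0.4])), (99, array([-50.5,   0.4])), (100, array([-51.4,   0.4]))]
tail [(164, array([-111.4,    8.4])), (168, array([-115.4,    8.5])), (170, array([-117.4,    8.5])), (172, array([-119.4,    8.5]))]
```

Emit:
carry_out([
  [[20,0,30,0,0,0],[34,0,60,0,0,0],[34,0,100,0,0,0],[34,0,135,0,0,0],[34,0,160,0,0,0],[34,0,173,0,0,0],[34,0,179,0,0,0],[34,0,181,0,0,0],[34,0,181,0,0,0],[34,0,181,0,0,0]],
], fingers=0.5)

```text
time: 10.8
position: [0.4346, -0.0024, 0.1093]
tool_rot: [0.999, -0.035, 0.001, 0.0]
ft_force: [0.7, 0.7, -0.3]
grip_width: 0.0432
```

Emit:
carry_out([
  [[0,0,0,0,0,0],[0,0,0,0,0,0],[0,0,0,0,0,0],[0,0,0,0,0,0],[0,0,0,0,0,0],[0,0,0,0,0,0],[0,0,0,0,0,0]],
], fingers=0, grip_force=15)

```text
time: 11.5
position: [0.4343, -0.0024, 0.1091]
tool_rot: [0.999, -0.035, 0.0, 0.0]
ft_force: [-0.5, -0.5, 2.7]
grip_width: 0.01
```

Run:
```python
import numpy as np
np.set_printoptions(precision=1,suppress=True)
# tool shift from start (origin x -84): rows for bend, relative to gp when origin at x=0
L=25
for th in np.arange(0,91,5):
    t=np.radians(th);print(th,"dx %.1f ty %.1f turn %.2f"%(85*np.sin(t)-L*np.cos(t)+L, -(85*(1-np.cos(t))-L*np.sin(t)), -th/8))
from rig import robot
o=robot.get_obs();p=o["position"];y=np.radians(-4);d=p[:2]-[.543,-.0105];c,s=np.cos(y),np.sin(y);print(p,(c*d[0]+s*d[1])*1e3,(-s*d[0]+c*d[1])*1e3)
```

```text
0 dx 0.0 ty -0.0 turn 0.00
5 dx 7.5 ty 1.9 turn -0.62
10 dx 15.1 ty 3.0 turn -1.25
15 dx 22.9 ty 3.6 turn -1.88
20 dx 30.6 ty 3.4 turn -2.50
25 dx 38.3 ty 2.6 turn -3.12
30 dx 45.8 ty 1.1 turn -3.75
35 dx 53.3 ty -1.0 turn -4.38
40 dx 60.5 ty -3.8 turn -5.00
45 dx 67.4 ty -7.2 turn -5.62
50 dx 74.0 ty -11.2 turn -6.25
55 dx 80.3 ty -15.8 turn -6.88
60 dx 86.1 ty -20.8 turn -7.50
65 dx 91.5 ty -26.4 turn -8.12
70 dx 96.3 ty -32.4 turn -8.75
75 dx 100.6 ty -38.9 turn -9.38
80 dx 104.4 ty -45.6 turn -10.00
85 dx 107.5 ty -52.7 turn -10.62
90 dx 110.0 ty -60.0 turn -11.25
[ 0.4 -0.   0.1] -109.04879039311191 0.5362215013893588
```

Emit:
carry_out([
  [[5,0,-0.3,0,0,0],[14,0,-0.3,0,0,0],[24,0,-0.3,0,0,0],[34,0,-0.3,0,0,0],[44,0,-0.3,0,0,0],[54,0,-0.3,0,0,0],[64,0,-0.3,0,0,0],[74,0,-0.3,0,0,0],[82,0,-0.3,0,0,0],[84,0,-0.3,0,0,0],[84,0,-0.3,0,0,0]],
])

```text
time: 12.6
position: [0.519, -0.0084, 0.1091]
tool_rot: [0.999, -0.035, 0.001, 0.0]
ft_force: [-1.4, -0.2, -0.3]
grip_width: 0.0099
```

Emit:
carry_out([
  [[3.7,1,0,0,0,-0.31],[7.5,1.9,0,0,0,-0.62],[11.3,2.5,0,0,0,-0.94],[15.1,3,0,0,0,-1.25],[19,3.4,0,0,0,-1.56],[22.9,3.6,0,0,0,-1.88],[26.8,3.6,0,0,0,-2.19],[30.6,3.4,0,0,0,-2.5],[34.5,3.1,0,0,0,-2.81],[38.3,2.6,0,0,0,-3.12],[42.1,1.9,0,0,0,-3.44],[45.8,1.1,0,0,0,-3.75],[49.6,0.1,0,0,0,-4.06],[53.3,-1,0,0,0,-4.38],[56.9,-2.3,0,0,0,-4.69],[60.5,-3.8,0,0,0,-5],[64,-5.4,0,0,0,-5.31],[67.4,-7.2,0,0,0,-5.62],[67.4,-7.2,0,0,0,-5.62]],
])

```text
time: 14.5
position: [0.5857, -0.0057, 0.1091]
tool_rot: [0.937, 0.35, 0.0, 0.0]
ft_force: [0.4, 0.2, -0.5]
grip_width: 0.0099
```

Run:
```python
from rig import robot
from h import *
s=robot.camera("scene"); w=robot.camera("wrist"); o=robot.get_obs();p=o["position"]
y=np.radians(-4);d=p[:2]-[.543,-.0105];c,q=np.cos(y),np.sin(y);print(p,(c*d[0]+q*d[1])*1e3,(-q*d[0]+c*d[1])*1e3,o["tool_rot"],o["ft_force"],o["moment"])
a=cv2.resize(w["color"][...,::-1],(400,300));b=cv2.resize(s["color"][190:310,230:390,::-1],(400,300),interpolation=2)
cv2.imwrite("pics/mid.png",np.hstack([a,b]))
```

```text
[ 0.58563602 -0.00572618  0.10914883] 42.19915688088168 7.736326862864128 [ 9.37027905e-01  3.49254493e-01  6.23043777e-05 -1.30376242e-05] [ 0.04066503 -0.18721205 -1.67032266] [-0.07993569  0.11982677 -0.00732192]
```

View pics/mid.png

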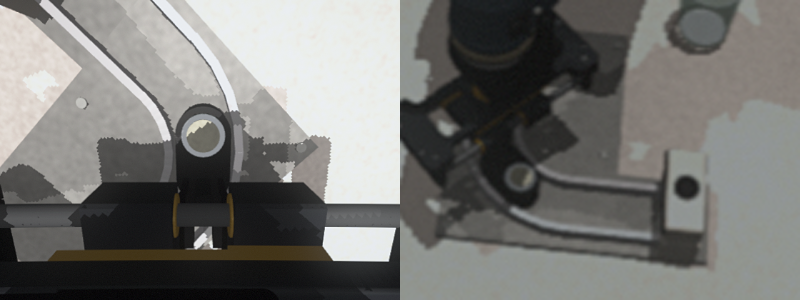

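The carrier is halfway round the bend, between the rails with play on both sides (dish at (203,135) left, (518,178) right). The wrist force is near zero. By symmetry, the second half uses the same rows.

Emit:
carry_out([
  [[3.7,1,0,0,0,-0.31],[7.5,1.9,0,0,0,-0.62],[11.3,2.5,0,0,0,-0.94],[15.1,3,0,0,0,-1.25],[19,3.4,0,0,0,-1.56],[22.9,3.6,0,0,0,-1.88],[26.8,3.6,0,0,0,-2.19],[30.6,3.4,0,0,0,-2.5],[34.5,3.1,0,0,0,-2.81],[38.3,2.6,0,0,0,-3.12],[42.1,1.9,0,0,0,-3.44],[45.8,1.1,0,0,0,-3.75],[49.6,0.1,0,0,0,-4.06],[53.3,-1,0,0,0,-4.38],[56.9,-2.3,0,0,0,-4.69],[60.5,-3.8,0,0,0,-5],[64,-5.4,0,0,0,-5.31],[67.4,-7.2,0,0,0,-5.62],[67.4,-7.2,0,0,0,-5.62]],
])

```text
time: 16.5
position: [0.6318, 0.0441, 0.1092]
tool_rot: [0.732, 0.681, 0.0, -0.0]
ft_force: [0.2, -0.0, -0.2]
grip_width: 0.0097
```

Emit:
carry_out([
  [[4,0,0,0,0,0],[12,0,0,0,0,0],[22,0,0,0,0,0],[32,0,0,0,0,0],[42,0,0,0,0,0],[52,0,0,0,0,0],[62,0,0,0,0,0],[69,0,0,0,0,0],[73,0,0,0,0,0],[75,0,0,0,0,0],[75,0,0,0,0,0]],
])

```text
time: 17.6
position: [0.6373, 0.1187, 0.1092]
tool_rot: [0.732, 0.681, -0.0, -0.0]
ft_force: [-1.3, -0.0, -1.4]
grip_width: 0.0102
```

```bash
cat > st.py <<'E'
from rig import robot
import numpy as np
o=robot.get_obs();p=o["position"]
y=np.radians(-4);d=p[:2]-[.543,-.0105];c,q=np.cos(y),np.sin(y);print(p,(c*d[0]+q*d[1])*1e3,(-q*d[0]+c*d[1])*1e3,o["tool_rot"].round(3),o["ft_force"],o["moment"])
E
python3 st.py
```

```text
[0.63733964 0.11873798 0.10919875] 85.09464386860559 135.50396730102912 [ 0.732  0.681 -0.    -0.   ] [-1.28058327 -0.00198793 -1.42101235] [-0.12398869  0.04799359 -0.02309392]
```

Emit:
carry_out([
  [[1,0,0,0,0,0],[2,0,0,0,0,0],[3,0,0,0,0,0],[3.5,0,0,0,0,0],[3.5,0,0,0,0,0],[3.5,0,0,0,0,0]],
])

```text
time: 18.2
position: [0.6376, 0.1221, 0.1092]
tool_rot: [0.732, 0.681, -0.0, 0.0]
ft_force: [0.1, -0.7, -1.6]
grip_width: 0.0097
```

Emit:
carry_out([
  [[0.5,0,0,0,0,0],[1,0,0,0,0,0],[1,0,0,0,0,0],[1,0,0,0,0,0]],
])

```text
time: 18.6
position: [0.6377, 0.1232, 0.1093]
tool_rot: [0.732, 0.681, -0.0, -0.0]
ft_force: [0.0, 0.3, -1.0]
grip_width: 0.0099
```

Emit:
carry_out([
  [[0.5,0,0,0,0,0],[1,0,0,0,0,0],[1,0,0,0,0,0],[1,0,0,0,0,0]],
])

```text
time: 19.0
position: [0.6378, 0.1238, 0.1093]
tool_rot: [0.732, 0.681, -0.0, 0.0]
ft_force: [0.2, -1.3, -1.6]
grip_width: 0.01
```

Emit:
carry_out([
  [[0.5,0,0,0,0,0],[1,0,0,0,0,0],[1,0,0,0,0,0],[1,0,0,0,0,0]],
])

```text
time: 19.4
position: [0.6378, 0.1241, 0.1094]
tool_rot: [0.732, 0.682, -0.001, 0.001]
ft_force: [-0.9, -5.4, -0.3]
grip_width: 0.0099
```

The force along the leg has risen to 5 N with the grasp point at track y≈140.9, so the nose is on the stop. I'll ease off, open and rise straight up.

Emit:
carry_out([
  [[-0.7,0,0.2,0,0,0],[-0.7,0,0.2,0,0,0]],
])

```text
time: 19.6
position: [0.6378, 0.1239, 0.1093]
tool_rot: [0.732, 0.681, -0.0, 0.0]
ft_force: [-0.8, -5.0, 1.8]
grip_width: 0.0097
```

Emit:
carry_out([
  [[0,0,0,0,0,0],[0,0,0,0,0,0],[0,0,0,0,0,0],[0,0,0,0,0,0],[0,0,0,0,0,0],[0,0,-10,0,0,0],[0,0,-30,0,0,0],[0,0,-70,0,0,0],[0,0,-110,0,0,0],[-50,0,-150,0,0,0],[-90,0,-180,0,0,0],[-90,0,-180,0,0,0],[-90,0,-180,0,0,0]],
], fingers=0.5)

```text
time: 20.9
position: [0.6321, 0.0329, 0.2916]
tool_rot: [0.733, 0.68, 0.002, 0.002]
ft_force: [0.2, -0.5, 0.0]
grip_width: 0.0439
```

Run:
```python
from rig import robot
from h import *
c=robot.camera("wrist"); np.savez("pics/w7.npz",**c); o=robot.get_obs(); print(o["position"],o["time"],o["ft_force"])
g=cv2.cvtColor(c["color"],cv2.COLOR_RGB2GRAY)
y=np.radians(-4);R=np.array([[np.cos(y),-np.sin(y)],[np.sin(y),np.cos(y)]])
W=lambda x,yy,z:np.r_[R@[x/1e3,yy/1e3]+[.543,-.0105],z]
im=cv2.resize(c["color"][...,::-1],(800,600),interpolation=2)
exp=[W(85,140,.066),W(85,130,.036),W(104,165,.036),W(66,165,.036),W(85,172,.076)]
for p in proj(c,exp)/.7: cv2.circle(im,tuple(int(v) for v in p),3,(0,0,255),1)
cv2.imwrite("pics/w7.png",im); print(proj(c,exp)/.7)
```

```text
[0.63125413 0.0344017  0.28971739] 20.95 [ 0.08570679 -0.14251126 -0.49693936]
[[401.09226892 140.1637566 ]
 [401.36956294 158.73476032]
 [430.23234282 101.906296  ]
 [371.60727276 102.20835052]
 [400.56005468  79.19396413]]
```

View pics/w7.png

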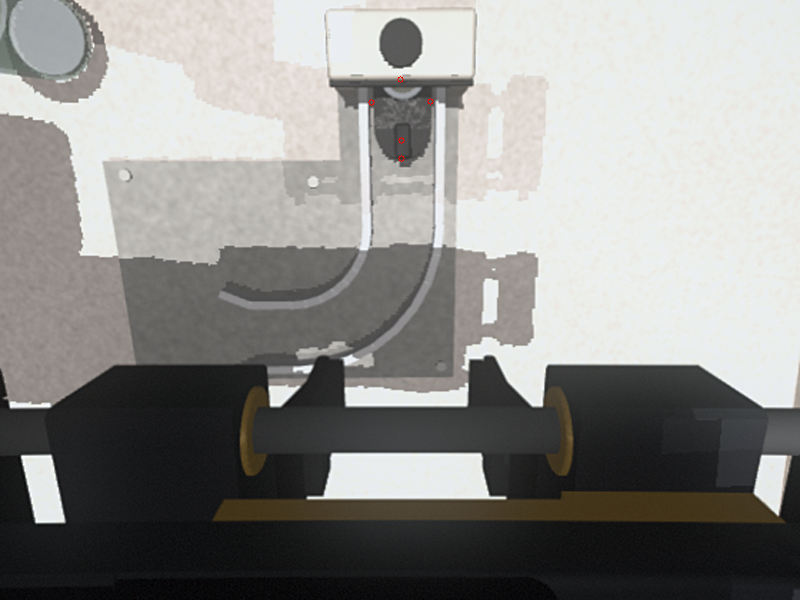

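The carrier is under the bridge edge, square between the rails, with its tab at (402,140). The body's tail edge looks a few pixels lower than predicted, so I'll check it in numbers.

Run:
```python
from h import *
np.set_printoptions(precision=1,suppress=True)
w=load("pics/w7.npz");g=cv2.cvtColor(w["color"],cv2.COLOR_RGB2GRAY)
y=np.radians(-4);R=np.array([[np.cos(y),-np.sin(y)],[np.sin(y),np.cos(y)]])
tr=lambda P:(P[:,:2]-[.543,-.0105])@R*1e3
for u in(268,274,281,288):print(u,g[88:120,u])
for v in(108,111,112,113,114,116):print(v,"z36",tr(plane(w,[(281.5,v)],.036))[0],"z8",tr(plane(w,[(281.5,v)],.008))[0])
# front edge of bridge (172) & dish visible arc row
for v in(54,56,58,62,66,69):print(v,"z76",tr(plane(w,[(281,v)],.076))[0],"z40",tr(plane(w,[(281,v)],.040))[0])
print(g[50:75,281])
o=-w["camera_from_world"][:3,:3].T@w["camera_from_world"][:3,3];print("cam",tr(o[None])[0],o[2])
im=cv2.resize(w["color"][40:130,225:345,::-1],(800,600),interpolation=2);cv2.imwrite("pics/crop8.png",im)
```

```text
268 [106 110  89  87  85  87  87  86  85  85  86  86  86  85  86  82  86  86
  84 102 168 170 168 166 180 179 182 179 180 177 178 180]
274 [109 109  90  87  88  88  87  87  86  87  86  86  87  85  86  86  85  85
  87  88  86  77  76 101 182 180 177 174 175 174 174 172]
281 [ 76  79  78  81  78  78  82  82  80  83  80  80  81  82  81  81  80  82
  81  81  74  61  57  63  95  92  90  87  94 176 176 175]
288 [107  98  91  85  87  86  88  85  85  87  86  86  85  86  85  80  71  72
  72  72  74  73  67  91  97 136 140 169 168 168 168 169]
108 z36 [ 85.5 132.8] z8 [ 85.5 133.7]
111 z36 [ 85.5 130.1] z8 [ 85.5 130.8]
112 z36 [ 85.5 129.2] z8 [ 85.5 129.8]
113 z36 [ 85.5 128.3] z8 [ 85.5 128.8]
114 z36 [ 85.5 127.4] z8 [ 85.5 127.8]
116 z36 [ 85.5 125.5] z8 [ 85.4 125.8]
54 z76 [ 85.5 173.1] z40 [ 85.5 179.1]
56 z76 [ 85.5 171.6] z40 [ 85.4 177.4]
58 z76 [ 85.5 170.1] z40 [ 85.4 175.8]
62 z76 [ 85.5 167.1] z40 [ 85.4 172.4]
66 z76 [ 85.4 164.1] z40 [ 85.4 169.1]
69 z76 [ 85.4 161.9] z40 [ 85.3 166.6]
[237 238 208 191 173 133  91  70  80  77  71 102 117 115 125 149 164 164
 153 122  93  92  97  95  99]
cam [ 85.9 121.9] 0.38332012048912945
```

View pics/crop8.png

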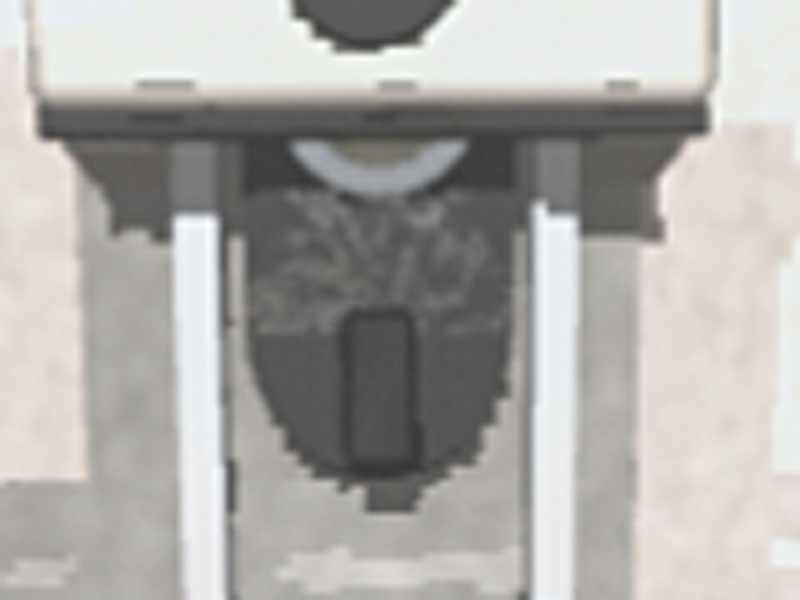

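The low bump is only the tab's shadow. The dish's rear edge is at track y≈166.3 (166.5 if fully home) and the tail is at ≈129–130 (130 if home). The carrier is home and square, with a gap on both sides.

```bash
python3 -c "
from rig import robot
print(robot.hand_in())"
```

```text
the job is handed in; nothing more can be done
None
```

I carried out the whole job and handed it in at about 21 s of the 61 s allowed; the hand-in gave no verdict.

**What I did:** I gripped the middle-sized carrier by its flanks and drew it 65 mm out from under the hood. I set it down on the loading plate in line with the mouth and let go. Then I pinched the tab from above and slid the carrier round the bend with its nose along the centreline. At the stop I felt a push of about 5 N, so I eased off, opened the fingers and rose clear.

**Last checks:**
- **Home position:** the dish's rear edge is at track y≈166.3 mm, against 166.5 if fully home. The tail is at about 129–130 mm, against 130. So the carrier is within about 1 mm of home, square to the leg, with a gap to both rails.
- **Forces:** the wrist force stayed under about 3 N at the end of every slide move until the stop, with no sign of wedging. I could not measure the force on the rails directly.
- **Glassware:** nothing was knocked as far as I could see, but I did not measure the final positions of the beaker, bottle or jar.
- **One disagreement:** the carrier's tail first looked about 4 mm short in the last picture. That was the tab's shadow.
- **Pictures:** I viewed 10, within the budget.

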